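# Clip the polishing wheel onto its spindle

## Task

Fit the polishing wheel: slide it along its shaft until it is fully home against the collar, and with it home press the retaining clip that hangs in the holder block straight down into the shaft's groove in front of the wheel until it snaps fully home, then let go of it. Feel for the groove and press with care: neither the clip nor the wheel may be pressed with more than about 25 N. Leave the other things on the bench where they are.

Things in the scene. Friction and masses are not known exactly. Their poses are not given: they have to be found in the camera images.
- stand: polishing stand, fixed: grey base 100 x 115 x 12 mm with a bearing block 40 mm wide, 95 mm high. Origin: centre of the underside. From the block a level steel shaft 16 mm thick runs to the stand's -y, straight above its y axis, its axis 75 mm above the bench. On it towards -y: collar 24 mm across, wheel, groove 6.5 mm wide (core 11 mm, flat on top), plain shaft end 20 mm long
- groove_nominal (a point): point of the stand, on the shaft's axis, where the middle of the 6.5 mm wide groove lies nominally (axes as the stand's). The shaft is a tight fit set by hand, so the real groove lies up to 9 mm to either side along y, which is not measured. It must be felt: with the wheel home, the middle of the groove is 6.25 mm from the wheel's outer face towards -y (3 mm of plain shaft, then the groove)
- wheel (a joint): polishing wheel, dark rubber with brass hub, 48 mm across, 18 mm thick, slides on the shaft with 2 N friction and does not turn. Value in m: 0 = home against the collar, growing to 0.020 towards the shaft's free end (stand's -y). At the start it is off home and covers the groove
- clip_grip (a point): centre of the grip of the retaining clip (loose, 120 g): ribbed grey block 24 mm (x) by 9 mm (y) by 40 mm (z). Below it a 24 mm wide, 4 mm thick steel blade, then two sprung 4 mm strip legs, tips 60 mm below this point, 23 mm over all. It hangs upright in its holder, z up, legs in the slot, grip resting on the block. Its y runs across the blade and must lie along the shaft, either way round
- clip_bore (a point): centre of the clip's bore between its legs, 48 mm straight below clip_grip; on the shaft's axis when seated. Coming down over the groove the flared legs (self-centring within 3 mm) meet the core some 9 mm above that, spring apart under a push of about 5 to 10 N and snap past; then the blade stands on the core. Beside the groove the clip stops some 13 mm too high
- holder: holder block for clips, aluminium, fixed, 50 x 56 x 46 mm high, with two slots along its x; origin: centre of its underside. The clip hangs in the slot at y = -10 mm, 39 mm deep in it below the block's top; the other slot is empty
- wax_tin: blue tin of wax, 69 mm across, 25 mm high; leave it
- bur_block: block with burs, 34 x 85 x 41 mm; leave it
- marker_pen: marker pen, 13 x 124 x 15 mm; leave it
- study_model: plaster jaw model, 84 x 75 x 39 mm; leave it

How it is judged (in metres and radians):
On the way, in this order (a step that is already met when the one before it is completed fails the run):
1. the wheel is home against the collar (value of joint wheel below 0.0015 m), for 0.2 s.
2. the clip is snapped home in the groove (height (world z) of clip_bore between 0.0725 and 0.0775 m and x of clip_bore in the frame of stand between -0.003 and 0.003 m and y of clip_bore in the frame of stand between -0.048 and -0.0245 m), for 0.2 s.
At the end, for the whole second after the job is handed in: the wheel is within 3 mm of home, the clip is snapped into the groove with its bore within 2.5 mm of the shaft axis in height and 3 mm sideways, square to the shaft within 20 degrees, at rest and let go (all of step 2 and value of joint wheel below 0.003 m and angle between the y axis of clip_bore and the y axis of stand, either way round below 0.35 rad and linear speed of clip below 0.01 m/s); the robot touches nothing.
It fails at once if the clip is pressed on the spindle or the wheel with more than 32 N (contact force between clip and stand above 32 N).
It fails at once if the hand presses on the spindle or the wheel with more than 32 N (contact force between any of the fingers, the arm and stand above 32 N).
It fails at once if the wax tin, bur block, marker pen or jaw model is shifted by more than 20 mm (distance of any of wax_tin, bur_block, marker_pen, study_model from where it was at the start of the episode above 0.02 m).
It also fails if it takes over 48 s, if anything falls off the work surface, if the arm or the gripper's body presses on something with over 40 N, if the wrist force passes 120 N, or if a joint passes its speed limit or range.

## Robot

A 7-joint arm with a two-finger parallel gripper is mounted at the origin on a cart in front of the work surface, level with it; the furniture and walls round the work are solid. World frame = base frame: x ahead of the robot, y to its left, z up, the work surface at z = 0. Lengths are in mm, angles in rad, forces in N, time in s.
With the tool pointing down it reaches from about 400 to 875 mm from the base axis. Payload 19.3 kg.
Tool frame: the origin (TCP) lies at the very end of the fingers, on their centre line; the grasp point (between the pads) lies 19 mm behind it; z points along the fingers, y is the line along which they close (so a half turn about z gives the same grasp; the last joint's range is limited). The gripper opens to 85 mm and grips with 20 to 120 N. Pads are 22 mm wide; open, the fingers measure 114 mm over their backs; the gripper's body (76 mm by 85 mm) begins 54 mm behind the grasp point. The pads swing forward as they close: fully open they stand 13 mm farther back than shut.
Start: joints at [1.033, 0.521, -0.036, 1.599, 0.021, 1.021, -0.113], TCP at [281.8, -557.856, 231.291] pointing down, gripper open.
Joint ranges: [-2.91, 2.91], [-0.3, 2.13], [-1.5, 1.42], [0.17, 2.43], [-1.26, 4.41], [0.16, 1.93], [-2.52, 2.52]. Speed limits (rad/s): [1.89, 1.89, 2.39, 2.39, 3.01, 3.01, 3.01].

## Interface

Orientations are given as a unit quaternion [w, x, y, z].
In Python, from plant import r gives the robot as it stands.
- The arm moves only by the shell command python3 -m handwheel 'ROWS' [FORCE]. ROWS is a JSON object of lists of equal length, an entry for each row: "linear": the shift along the tool's x, y, z in cm, a list of three; "turn": the turn about the tool's z in degrees; "gripper": the closure in counts, from 0 (fully open) to 255 (shut). A call has 1 to 8 rows; each row shifts and turns the commanded pose from where the row before left it, along the tool's axes as they then stand; what a row does not reach is not made up. A row lasts 1/10 s, in which the tool goes at most 50 mm and 8.59 degrees, less where a joint would pass 70% of its speed; a pose out of reach is approached as far as the arm can. A call is refused whole if a number of a shift passes 5 or a number of a turn 8.59, either way. A call with a gripper value outside its range is refused whole. The fingers move at their own pace and stop on an object; FORCE is the grip in N (left out, the last holds). Time passes only in rows, so rows that do not move let the fingers close. It gives the time, the measured TCP pose, the force, the opening and the grip force at its end, in the units of the state.
- r.observe(): the state, without advancing time (a new reading comes with each control period).
- r.snapshot(name): name is "side" or "top" or "wrist"; returns the picture (384x512x3 uint8, blue, green, red); there is no depth.
- r.camera_model(name): a dict with "K" (3x3 intrinsics, pixels), "R" (3x3) and "t" (3): a world point X has camera coordinates R X + t; the wrist camera has in their place "tool_from_camera" (4x4, takes a point from camera to tool coordinates, whose origin is the TCP and whose axes are the flange's). Camera axes: x right, y down, z forward; pixel columns grow to the right and rows downward; lengths in mm; the calibration is good to about 2 mm. A picture is of the moment at which its call begins: read the wrist's pose just before it. camera_model takes no time and is no camera call.
- r.job_done(): hands the job in; it is judged then, once.
Trained networks look in the newest picture that a camera, given by its name, has taken for a name from the list of things; names that differ only in an ending like _2 or _b are one class to them, and where a whole thing is asked for, a point or a joint stands for the part that bears it (a point fixed in the world has none). Each returns a list of dicts, best first, with "score" (0 to 1); they miss things now and then, are a little off and sometimes report something else, mostly with a low value. They report only what shows in the picture. A call takes as long as a camera call.
- r.spot_in(camera, name): "centre" ([x, y, z] in mm, in world coordinates, good to about 4 mm: the middle of the surface that is visible of it).
The state is a dict: "time_s": time; "q": joint angles; "dq": joint speeds; "effort": joint torques, N m; "tool_pos": TCP position; "tool_rot": TCP orientation; "ft_force": force on the tool from outside, world axes, zero at the start; "moment": the same for the moment, N m; "finger_gap": opening from 0.0 (shut) to 1.0 (fully open); "gripper_force": force on a finger pad.
Only numpy, scipy, OpenCV 4.12 (cv2) and the standard library are available. Lean on these libraries where they do the work, as an engineer would, in place of code of your own. Each camera call takes 0.05 s, during which the arm holds its last target. There are 200 camera calls.

## Working session

There is one attempt and no reset: what is moved stays moved. The work goes in short steps, Python scripts to look and compute and a shell command to move; the robot and the scene stay as the last step left them, time stands still between calls to the robot, and variables do not carry over. Pictures are saved under pics/ and viewed, at most 10 in all, crops included, and the job is handed in when it is done.

```bash
mkdir -p pics; ls; python3 - <<'E'
from plant import r
import cv2,numpy as np
o=r.observe()
print({k:np.round(o[k],3).tolist() for k in ('time_s','tool_pos','tool_rot','ft_force','finger_gap')})
a=r.snapshot("side");b=r.snapshot("top")
cv2.imwrite("pics/a.png",a);cv2.imwrite("pics/b.png",b)
for c in("side","top"):
  m=r.camera_model(c);print(c,np.round(m["K"],1).tolist(),np.round(m["R"],3).tolist(),np.round(m["t"],1).tolist())
  for n in("stand","wheel","clip_grip","holder"):
    print(c,n,[(np.round(d["centre"],1).tolist(),round(d["score"],2)) for d in r.spot_in(c,n)[:3]])
E
```

```text
pics
{'time_s': 0.0, 'tool_pos': [281.615, -557.581, 230.719], 'tool_rot': [-0.001, 0.973, 0.232, -0.0], 'ft_force': [-0.111, 0.115, -0.51], 'finger_gap': 0.998}
side [[381.6, 0.0, 255.3], [0.0, 381.6, 190.3], [0.0, 0.0, 1.0]] [[0.859, -0.512, -0.014], [-0.288, -0.46, -0.84], [0.424, 0.726, -0.542]] [-429.2, 272.4, 615.8]
side stand [([536.8, 123.4, 12.9], 0.87)]
side wheel [([546.3, 95.9, 83.0], 0.52)]
side clip_grip [([506.0, -189.6, 65.9], 0.49), ([666.7, -78.9, 21.1], 0.39)]
side holder [([497.2, -190.2, 43.7], 0.59)]
top [[443.0, 0.0, 251.2], [0.0, 443.0, 196.6], [0.0, 0.0, 1.0]] [[-0.013, -1.0, -0.021], [-0.992, 0.015, -0.129], [0.129, 0.019, -0.991]] [79.1, 553.2, 976.2]
top stand [([542.6, 138.1, 7.5], 0.97)]
top wheel [([551.4, 103.2, 91.8], 0.47)]
top clip_grip [([510.5, -179.1, 84.0], 0.58)]
top holder [([506.5, -172.8, 48.1], 0.91), ([550.1, 106.1, 94.6], 0.59)]
```

View pics/a.png

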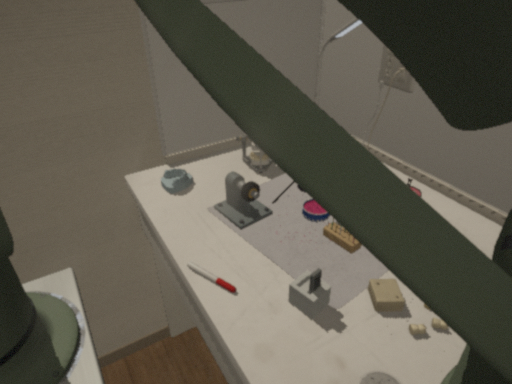

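View pics/b.png

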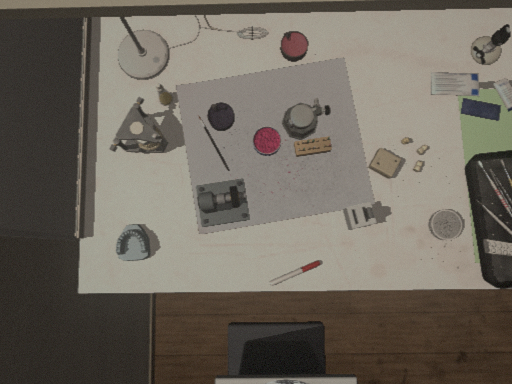

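The top view shows the stand at about (222,202), its shaft running right (world -y) with the wheel at about (236,198). The holder is at about (360,215) with the dark clip at (368,213). The side view shows the clip grip at (315,278). I'll zoom in on the top view for yaw.

```bash
python3 - <<'E'
import cv2,numpy as np
b=cv2.imread("pics/b.png")
f=lambda x,y:cv2.resize(b[y:y+60,x:x+64],None,fx=6,fy=6,interpolation=cv2.INTER_CUBIC)
im=np.hstack([f(190,172),f(330,188)])
im=cv2.convertScaleAbs(im,alpha=1.6)
cv2.imwrite("pics/c.png",im)
E
```

```text
(no output)
```

View pics/c.png

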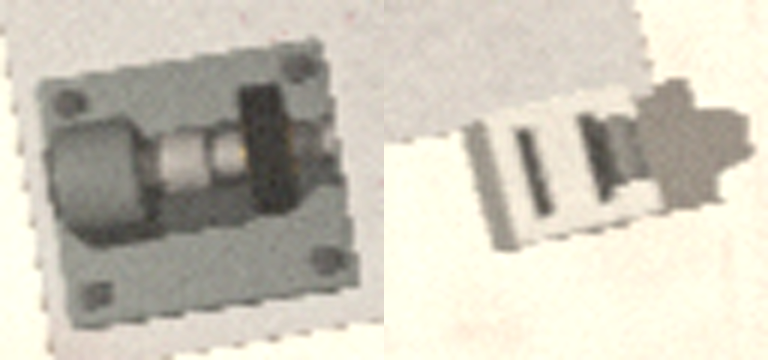

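The crop shows the base corners at about (40,82), (322,38), (357,285) and (75,328). The holder's top face has its left edge (490,122)–(520,247) and its top edge running to (637,88). The clip stands in the right slot, near (612,150). Next I'll back-project these.

```bash
cat > h.py <<'E'
from plant import r
import cv2,numpy as np
from scipy.spatial.transform import Rotation as Ro
def ray(m,p,z,T=None):
    d=np.linalg.inv(np.array(m["K"]))@[p[0],p[1],1.]
    if T is None:
        R=np.array(m["R"]);c=-R.T@np.array(m["t"]);d=R.T@d
    else: c=T[:3,3];d=T[:3,:3]@d
    return c+d*(z-c[2])/d[2]
def proj(m,X,T=None):
    if T is None: x=np.array(m["R"])@X+np.array(m["t"])
    else: x=T[:3,:3].T@(np.array(X)-T[:3,3])
    x=np.array(m["K"])@x;return x[:2]/x[2]
def tool(o):
    T=np.eye(4);q=o["tool_rot"];T[:3,:3]=Ro.from_quat([q[1],q[2],q[3],q[0]]).as_matrix();T[:3,3]=o["tool_pos"];return T
def wT(m,o): return tool(o)@np.array(m["tool_from_camera"])
E
python3 - <<'E'
from h import *
m=r.camera_model("top")
P=np.array([ray(m,(x/6+190-.4,y/6+172-.4),12) for x,y in [(40,82),(322,38),(357,285),(75,328)]])
print(P.round(1),P.mean(0).round(1))
v=(P[0]+P[3]-P[1]-P[2])[:2];print("yaw y-axis",np.degrees(np.arctan2(-v[0],v[1])),np.linalg.norm(v)/2)
v=(P[0]+P[1]-P[2]-P[3])[:2];print("yaw x",np.degrees(np.arctan2(v[1],v[0])),np.linalg.norm(v)/2)
H=np.array([ray(m,((x-384)/6+330-.4,y/6+188-.4),46) for x,y in [(490,122),(520,247),(660,207),(637,88)]]);print(H.round(1),H.mean(0).round(1))
a=ray(m,((592-384)/6+330-.4,115/6+188-.4),46);b=ray(m,((607-384)/6+330-.4,200/6+188-.4),46);print("slot",a.round(1),b.round(1))
for q in [H[0]-H[1],H[3]-H[2]]:print("holder yaw",np.degrees(np.arctan2(q[1],q[0])),np.linalg.norm(q))
q=H[0]-H[3];print("h yaw y",np.degrees(np.arctan2(-q[0],q[1])),np.linalg.norm(q))
T=tool(r.observe());print(T.round(3))
print(r.camera_model("wrist"))
E
```

```text
[[586.2 201.1  12. ]
 [602.   90.1  12. ]
 [504.6  77.5  12. ]
 [489.5 187.1  12. ]] [545.6 139.   12. ]
yaw y-axis 7.973242770444795 111.36597516929
yaw x 7.785305450356246 97.96652506060666
[[ 524.  -144.3   46. ]
 [ 477.1 -153.5   46. ]
 [ 491.2 -206.    46. ]
 [ 536.  -199.6   46. ]] [ 507.  -175.9   46. ]
slot [ 526.  -182.4   46. ] [ 494.1 -186.5   46. ]
holder yaw 11.134301876539512 47.79994942278062
holder yaw 8.149539252239004 45.18395264706724
h yaw y 12.224401915352713 56.64578916127762
[[ 8.93000e-01  4.51000e-01 -0.00000e+00  2.81778e+02]
 [ 4.51000e-01 -8.93000e-01  0.00000e+00 -5.57859e+02]
 [-0.00000e+00 -0.00000e+00 -1.00000e+00  2.31266e+02]
 [ 0.00000e+00  0.00000e+00  0.00000e+00  1.00000e+00]]
{'K': array([[305.9053393 ,   0.        , 258.6900687 ],
       [  0.        , 305.9053393 , 192.11173785],
       [  0.        ,   0.        ,   1.        ]]), 'tool_from_camera': array([[-4.47308773e-04, -9.47427047e-01, -3.19971547e-01,
         8.21805923e+01],
       [ 9.99999697e-01, -6.27896963e-04,  4.61222035e-04,
         3.72360739e-01],
       [-6.37883393e-04, -3.19971244e-01,  9.47427040e-01,
        -1.42366483e+02],
       [ 0.00000000e+00,  0.00000000e+00,  0.00000000e+00,
         1.00000000e+00]])}
```

```bash
python3 -m handwheel '{"linear":[[2.6,-1.6,0],[2.6,-1.6,0],[2.6,-1.6,0],[2.6,-1.6,0],[2.6,-1.6,0],[2.6,-1.6,0],[2.6,-1.6,0],[2.6,-1.6,0]],"turn":[0,0,0,0,0,0,0,0],"gripper":[255,255,255,255,255,255,255,255]}' 40
python3 -m handwheel '{"linear":[[2.6,-1.6,0],[2.6,-1.6,0],[2.6,-1.6,0],[2.6,-1.6,0],[2.6,-1.6,0],[3.2,-2.2,0],[0,0,0],[0,0,0]],"turn":[0,0,0,0,0,0,8,8],"gripper":[255,255,255,255,255,255,255,255]}'
python3 - <<'E'
from h import *
o=r.observe();print(tool(o).round(3))
a=r.snapshot("wrist");m=r.camera_model("wrist");T=wT(m,o)
for n in("clip_grip","holder"):print(n,[(np.round(d["centre"],1).tolist(),round(d["score"],2)) for d in r.spot_in("wrist",n)[:3]])
# overlay nothing; expected pixel of clip
print(proj(m,[509,-186,87],T),proj(m,[509,-186,46],T))
np.save("w1.npy",T);cv2.imwrite("pics/d.png",cv2.resize(a,None,fx=1.5,fy=1.5))
E
```

```text
time_s: 1.3
tool_pos: [410.3, -348.8, 231.5]
tool_rot: [0.0, 0.973, 0.232, 0.0]
ft_force: [-0.6, -0.0, 0.4]
finger_gap: -0.004
gripper_force: 0.0
time_s: 2.1
tool_pos: [508.8, -184.6, 231.3]
tool_rot: [-0.0, 0.996, 0.092, 0.0]
ft_force: [-0.9, -0.1, 0.6]
finger_gap: 0.001
gripper_force: 0.0
[[ 9.83000e-01  1.84000e-01  0.00000e+00  5.08843e+02]
 [ 1.84000e-01 -9.83000e-01  0.00000e+00 -1.84637e+02]
 [ 0.00000e+00 -0.00000e+00 -1.00000e+00  2.31284e+02]
 [ 0.00000e+00  0.00000e+00  0.00000e+00  1.00000e+00]]
clip_grip [([515.0, -187.1, 90.5], 0.58), ([549.3, 93.9, 16.5], 0.2)]
holder [([515.2, -173.7, 51.6], 0.62)]
[259.56934211 178.17029189] [259.45238609 167.87659952]
```

View pics/d.png

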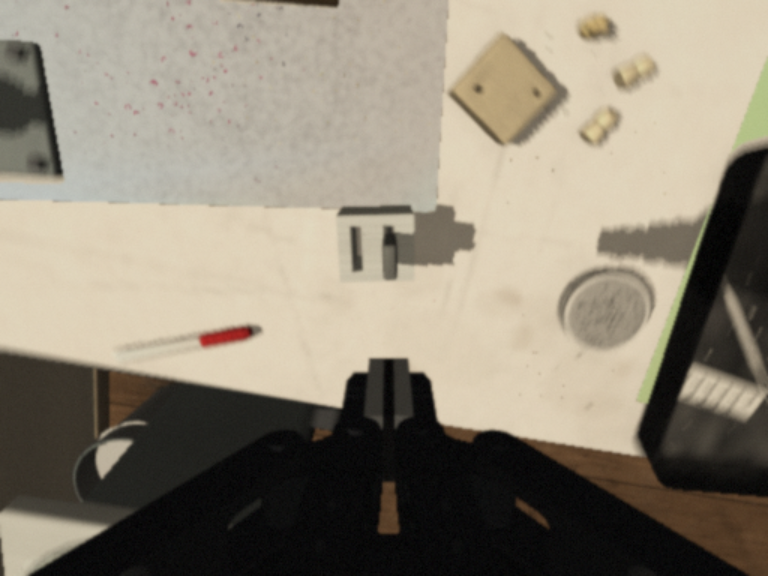

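The wrist view shows the holder at about (377,245), square with the tool to within about 1°, and the clip grip at about (390,258). The grip lies about 6 mm farther in x than the top view estimated. I'll zoom in to fix this.

```bash
python3 - <<'E'
from h import *
a=cv2.imread("pics/d.png")[190:300,310:440]
cv2.imwrite("pics/e.png",cv2.convertScaleAbs(cv2.resize(a,None,fx=5,fy=5,interpolation=cv2.INTER_CUBIC),alpha=1.2))
m=r.camera_model("wrist");T=np.load("w1.npy")
print("holder",ray(m,(251.3,163.3),46,T),"grip",ray(m,(259.8,172),87,T))
E
```

```text
holder [ 512.42695273 -176.26960827   46.        ] grip [ 515.13944279 -185.07472229   87.        ]
```

View pics/e.png

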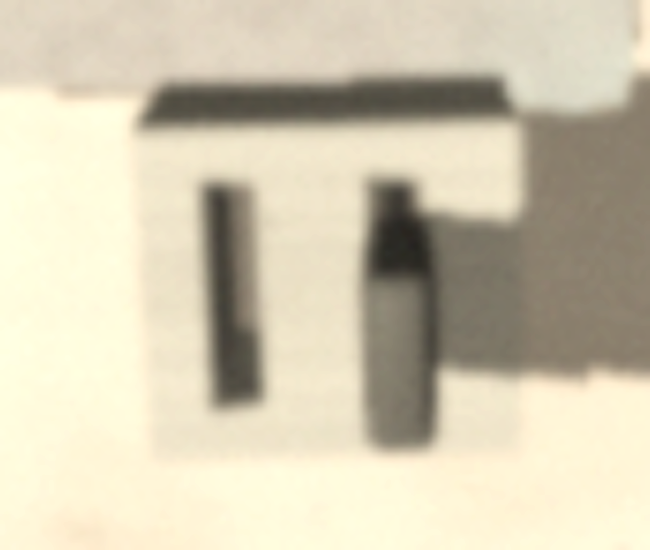

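The grip's top spans rows 272–447 and columns 367–433 of the crop, so its centre is at about (260,174.7) in the original picture.

```bash
python3 - <<'E'
from h import *
m=r.camera_model("wrist");T=np.load("w1.npy")
f=lambda x,y,z:ray(m,((310+x/5)/1.5-.2,(190+y/5)/1.5-.2),z,T)
H=np.array([f(*p,46) for p in [(140,125),(520,120),(521,458),(153,458)]]);print(H.round(1),H.mean(0).round(1))
G=np.array([f(*p,87) for p in [(367,272),(433,272),(435,447),(368,447)]]);print(G.round(1),G.mean(0).round(1))
ya=lambda q:np.degrees(np.arctan2(q[1],q[0])).round(1)
print(ya(H[0]-H[3]),ya(H[1]-H[2]),ya(H[0]-H[1])-90,ya(G[0]-G[3]),"slot",ya(f(205,185,46)-f(215,408,46)))
hm=H.mean(0);t=np.radians(10.5);print("clip from holder",hm[0]+10*np.sin(t),hm[1]-10*np.cos(t))
# stand in this tool frame
E
```

```text
[[ 529.1 -144.8   46. ]
 [ 539.7 -198.1   46. ]
 [ 490.1 -208.4   46. ]
 [ 479.9 -154.2   46. ]] [ 509.7 -176.4   46. ]
[[ 523.4 -179.2   87. ]
 [ 524.9 -187.5   87. ]
 [ 502.  -192.2   87. ]
 [ 500.3 -183.6   87. ]] [ 512.6 -185.6   87. ]
10.8 11.8 11.299999999999997 10.7 slot 11.6
clip from holder 511.5198057754318 -186.18960331581698
```

```bash
python3 -m handwheel '{"linear":[[1.5,-3.8,0],[1.5,-3.8,0],[1.5,-3.8,0],[1.6,-3.9,0],[1.6,-3.9,0],[1.5,-3.9,0],[0,0,2],[0,0,2]],"turn":[0,0,0,0,0,0,2.8,0],"gripper":[255,255,255,255,255,255,255,255]}'
python3 - <<'E'
from h import *
o=r.observe();print(tool(o).round(3))
a=r.snapshot("wrist");m=r.camera_model("wrist");T=wT(m,o)
for n in("stand","wheel"):print(n,[(np.round(d["centre"],1).tolist(),round(d["score"],2)) for d in r.spot_in("wrist",n)[:3]])
np.save("w2.npy",T)
x0,y0=[int(v) for v in proj(m,[550,100,75],T)];print(x0,y0)
x0=max(0,x0-110);y0=max(0,y0-75);print(x0,y0)
cv2.imwrite("pics/f.png",cv2.resize(a[y0:y0+150,x0:x0+200],None,fx=4,fy=4,interpolation=cv2.INTER_CUBIC))
E
```

```text
time_s: 3.05
tool_pos: [555.7, 59.7, 191.0]
tool_rot: [-0.0, 0.997, 0.072, 0.001]
ft_force: [0.5, -0.4, -0.7]
finger_gap: 0.0
gripper_force: 0.0
[[ 9.90000e-01  1.44000e-01  1.00000e-03  5.55738e+02]
 [ 1.44000e-01 -9.90000e-01  1.00000e-03  5.96530e+01]
 [ 1.00000e-03 -0.00000e+00 -1.00000e+00  1.91036e+02]
 [ 0.00000e+00  0.00000e+00  0.00000e+00  1.00000e+00]]
stand [([560.9, 138.5, 18.4], 0.75), ([674.5, -72.4, 23.9], 0.54)]
wheel [([553.6, 107.1, 96.2], 0.63)]
212 186
102 111
```

View pics/f.png

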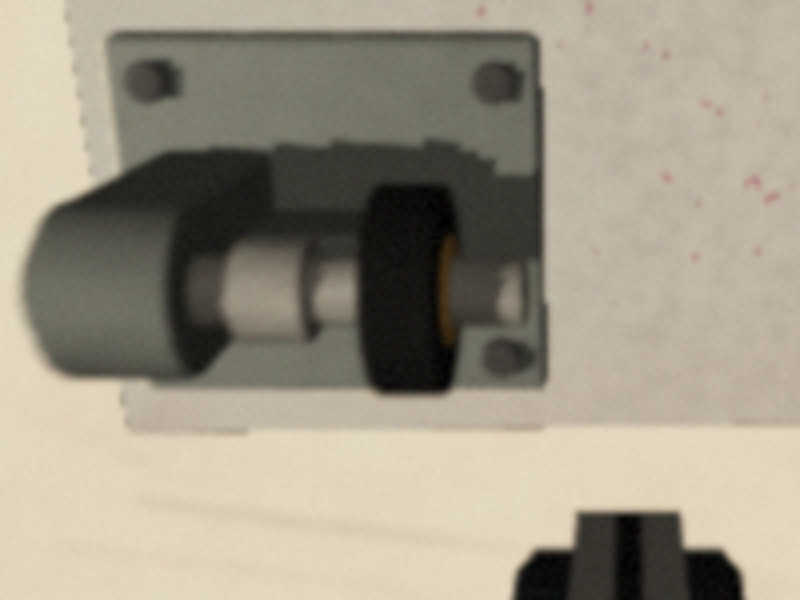

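The picture shows the block on the left, the collar ending at col ~310, the wheel at cols 365–455, the shaft axis at row ~291 and the shaft end at col ~525. The finger tips span cols 578–682 at row ~515.

```bash
python3 - <<'E'
from h import *
m=r.camera_model("wrist");T=np.load("w2.npy")
f=lambda x,y,z:ray(m,(102+x/4-.4,111+y/4-.4),z,T)
C=np.array([f(108,35,12),f(538,35,12),f(546,385,12)]);print(C.round(1))
c=(C[0]+C[2])/2;v=C[0]-C[1];print("centre",c.round(1),"yaw",np.degrees(np.arctan2(-v[0],v[1])),np.linalg.norm(v),np.linalg.norm(C[1]-C[2]))
t=np.radians(7.9);R=np.array([[np.cos(t),-np.sin(t)],[np.sin(t),np.cos(t)]])
for c0 in (c[:2],np.array([545.6,139.])):
  s=lambda x,y,z:(R.T@(f(x,y,z)[:2]-c0)).round(1)
  print("collar end",s(310,290,75),"axis at block",s(205,290,75),"shaft end",s(525,292,75),"wheel outer top edge",s(450,220,95),"wheel mid top",s(410,288,99),"finger",s(578,515,191),s(682,515,191))
E
```

```text
[[589.  198.9  12. ]
 [604.8  89.7  12. ]
 [509.5  75.9  12. ]]
centre [549.2 137.4  12. ] yaw 8.254471536625562 110.35009745445004 96.33376528253349
collar end [-1.  -8.1] axis at block [-1.2 15.1] shaft end [ -1.2 -55.5] wheel outer top edge [ 19.9 -42.6] wheel mid top [  6.9 -34.6] finger [  4.2 -71.8] [  4.2 -85.2]
collar end [  2.3 -10.2] axis at block [ 2.2 13. ] shaft end [  2.2 -57.6] wheel outer top edge [ 23.2 -44.7] wheel mid top [ 10.2 -36.7] finger [  7.5 -73.9] [  7.6 -87.3]
```

```bash
python3 -m handwheel '{"linear":[[0.3,0,3],[0,0,3],[0,0,3],[0,0,1.3],[0,0,0],[0,-1,0],[0,-0.6,0],[0,0,0]],"turn":[0,0,0,0,0,0,0,0],"gripper":[255,255,255,255,255,255,255,255]}'
for i in 1 2; do :; done
python3 -m handwheel '{"linear":[[0,-0.4,0],[0,-0.4,0],[0,-0.4,0],[0,0,0]],"turn":[0,0,0,0],"gripper":[255,255,255,255]}'
python3 -m handwheel '{"linear":[[0,-0.3,0],[0,-0.3,0],[0,-0.3,0],[0,0,0]],"turn":[0,0,0,0],"gripper":[255,255,255,255]}'
```

```text
time_s: 4.0
tool_pos: [556.6, 76.4, 89.5]
tool_rot: [-0.0, 0.997, 0.071, 0.001]
ft_force: [-0.4, -0.1, -0.0]
finger_gap: 0.003
gripper_force: 0.0
time_s: 4.4
tool_pos: [554.5, 87.1, 88.3]
tool_rot: [-0.0, 0.998, 0.07, 0.0]
ft_force: [-0.0, -0.5, 0.6]
finger_gap: -0.003
gripper_force: 0.0
time_s: 4.8
tool_pos: [553.2, 95.9, 88.3]
tool_rot: [-0.0, 0.998, 0.07, -0.0]
ft_force: [0.2, -0.2, 0.2]
finger_gap: 0.003
gripper_force: 0.3
```

```bash
python3 -m handwheel '{"linear":[[0,-0.15,0],[0,-0.15,0]],"turn":[0,0],"gripper":[255,255]}'
python3 -m handwheel '{"linear":[[0,-0.1,0],[0,-0.1,0]],"turn":[0,0],"gripper":[255,255]}'
```

```text
time_s: 5.0
tool_pos: [552.8, 98.4, 88.3]
tool_rot: [0.0, 0.998, 0.07, -0.0]
ft_force: [0.3, -2.3, -0.8]
finger_gap: -0.005
gripper_force: 0.9
time_s: 5.2
tool_pos: [552.6, 100.4, 88.3]
tool_rot: [0.0, 0.998, 0.07, -0.0]
ft_force: [0.7, -4.1, -1.2]
finger_gap: 0.001
gripper_force: 1.8
```

```bash
python3 - <<'E'
from h import *
o=r.observe();a=r.snapshot("wrist");m=r.camera_model("wrist");T=wT(m,o);np.save("w3.npy",T)
print(proj(m,o["tool_pos"],T))
x0,y0=[int(v) for v in proj(m,o["tool_pos"],T)];x0-=100;y0-=110;print(x0,y0,a.shape)
cv2.imwrite("pics/g.png",cv2.resize(a[y0:y0+150,x0:x0+200],None,fx=4,fy=4,interpolation=cv2.INTER_CUBIC))
E
```

```text
[257.83242178 253.71092657]
157 143 (384, 512, 3)
```

View pics/g.png

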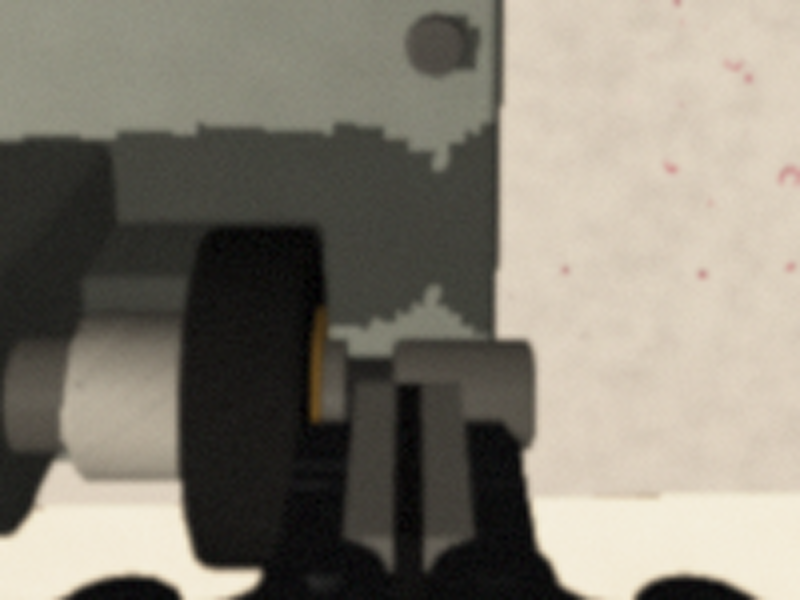

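The wheel's left side (col ~182) now meets the collar's end, and the groove is exposed at cols ~345–395, so the wheel is nearly home. I'll press on gently to confirm.

```bash
python3 -m handwheel '{"linear":[[0,-0.05,0],[0,0,0]],"turn":[0,0],"gripper":[255,255]}'
python3 -m handwheel '{"linear":[[0,-0.05,0],[0,0,0]],"turn":[0,0],"gripper":[255,255]}'
python3 - <<'E'
from h import *
m=r.camera_model("wrist");T=np.load("w3.npy");t=tool(r.observe())
f=lambda x,y,z:ray(m,(157+x/4-.4,143+y/4-.4),z,T).round(1)
print("groove",f(345,385,75),f(395,385,75),"mid",f(370,385,75),"axis shaft",f(430,390,75),f(330,390,75),"end",f(533,390,75))
print("tip",f(410,384,88))
E
```

```text
time_s: 5.45
tool_pos: [552.5, 100.5, 88.3]
tool_rot: [0.0, 0.998, 0.07, -0.0]
ft_force: [1.5, -4.8, -1.2]
finger_gap: 0.002
gripper_force: 2.1
time_s: 5.65
tool_pos: [552.5, 100.6, 88.3]
tool_rot: [0.0, 0.998, 0.069, -0.0]
ft_force: [1.3, -7.0, 0.1]
finger_gap: 0.001
gripper_force: 3.0
groove [553.2 109.1  75. ] [554.2 102.1  75. ] mid [553.7 105.6  75. ] axis shaft [554.1  97.1  75. ] [552.1 111.1  75. ] end [556.1  82.6  75. ]
tip [561.3 101.   88. ]
```

```bash
python3 -m handwheel '{"linear":[[0,-0.05,0],[0,-0.05,0],[0,0,0]],"turn":[0,0,0],"gripper":[255,255,255]}'
python3 -m handwheel '{"linear":[[0,0.5,0],[0,0.5,0],[0,0.2,-4],[0,0,-4],[0,0,-2],[0,0,0]],"turn":[0,0,0,0,0,0],"gripper":[255,255,255,255,200,150]}'
python3 - <<'E'
from h import *
t=tool(r.observe());print(t.round(3));a=r.snapshot("wrist")
d=np.array([512.3,-186,52])-t[:3,3];print("to clip, tool axes mm",(t[:3,:3].T@d).round(1))
E
```

```text
time_s: 5.95
tool_pos: [552.4, 100.9, 88.2]
tool_rot: [0.001, 0.998, 0.069, -0.0]
ft_force: [2.7, -10.8, -1.2]
finger_gap: -0.003
gripper_force: 4.7
time_s: 6.55
tool_pos: [555.3, 90.9, 191.3]
tool_rot: [-0.001, 0.998, 0.07, 0.002]
ft_force: [1.3, -0.1, -1.3]
finger_gap: 0.334
gripper_force: 0.0
[[ 9.90000e-01  1.39000e-01  5.00000e-03  5.55339e+02]
 [ 1.39000e-01 -9.90000e-01  1.00000e-03  9.08820e+01]
 [ 5.00000e-03 -1.00000e-03 -1.00000e+00  1.91296e+02]
 [ 0.00000e+00  0.00000e+00  0.00000e+00  1.00000e+00]]
to clip, tool axes mm [-81.8 268.3 138.7]
```

```bash
python3 -m handwheel '{"linear":[[-1.2,3.8,0],[-1.2,3.8,0],[-1.2,3.8,0],[-1.2,3.8,0],[-1.2,3.9,0],[-1.1,3.9,0],[-1.1,3.8,0],[0,0,0]],"turn":[0,0,0,0,0,0,0,-3],"gripper":[120,120,120,120,120,120,120,120]}'
python3 - <<'E'
from h import *
o=r.observe();t=tool(o);print(t.round(3));a=r.snapshot("wrist")
d=np.array([512.3,-186,52])-t[:3,3];print("to clip, tool axes mm",(t[:3,:3].T@d).round(1),o["finger_gap"])
E
```

```text
time_s: 7.4
tool_pos: [508.1, -191.6, 187.1]
tool_rot: [0.001, 0.996, 0.093, -0.001]
ft_force: [0.7, 1.0, 0.2]
finger_gap: 0.529
gripper_force: 0.0
[[ 9.83000e-01  1.85000e-01 -2.00000e-03  5.08149e+02]
 [ 1.85000e-01 -9.83000e-01 -1.00000e-03 -1.91569e+02]
 [-2.00000e-03  1.00000e-03 -1.00000e+00  1.87143e+02]
 [ 0.00000e+00  0.00000e+00  0.00000e+00  1.00000e+00]]
to clip, tool axes mm [  5.4  -4.8 135.1] 0.5288464354517471
```

```bash
python3 -m handwheel '{"linear":[[0,0,2.5],[0,0,2.5],[0,0,0],[0,0,0]],"turn":[0,0,0,0],"gripper":[120,120,120,120]}'
python3 - <<'E'
from h import *
o=r.observe();t=tool(o);print(t.round(3))
d=np.array([512.3,-186,52])-t[:3,3];print("to clip, tool axes mm",(t[:3,:3].T@d).round(1),o["finger_gap"])
a=r.snapshot("wrist");m=r.camera_model("wrist");T=wT(m,o)
x0,y0=[int(v) for v in proj(m,[512,-186,87],T)];x0-=100;y0-=75;print(x0,y0);np.save("w4.npy",T)
cv2.imwrite("pics/i.png",cv2.resize(a[y0:y0+150,x0:x0+200],None,fx=4,fy=4,interpolation=cv2.INTER_CUBIC))
E
```

```text
time_s: 7.85
tool_pos: [510.0, -185.6, 138.2]
tool_rot: [-0.0, 0.995, 0.096, -0.001]
ft_force: [0.5, -0.5, 0.1]
finger_gap: 0.525
gripper_force: 0.0
[[ 9.82000e-01  1.91000e-01 -1.00000e-03  5.09974e+02]
 [ 1.91000e-01 -9.82000e-01  1.00000e-03 -1.85586e+02]
 [-1.00000e-03 -1.00000e-03 -1.00000e+00  1.38169e+02]
 [ 0.00000e+00  0.00000e+00  0.00000e+00  1.00000e+00]]
to clip, tool axes mm [ 2.3  0.9 86.2] 0.5251488697377485
159 137
```

View pics/i.png

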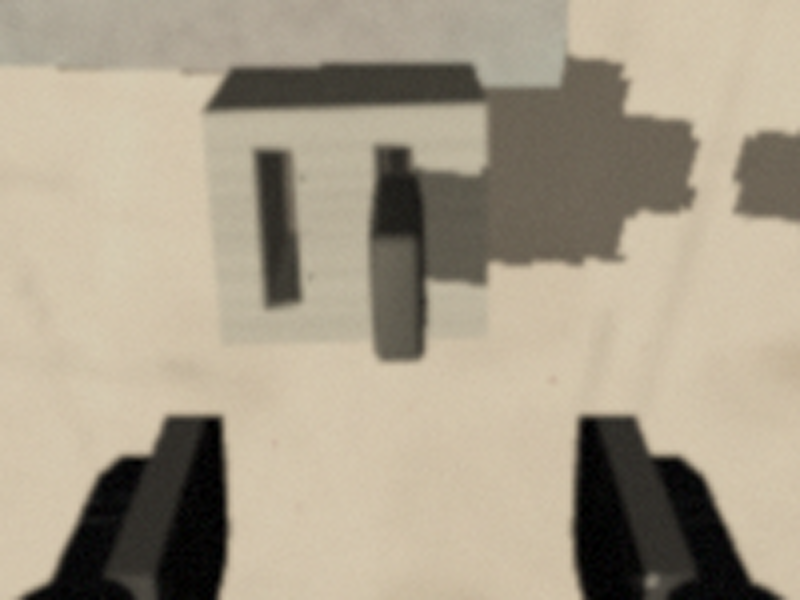

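The clip grip's top is at cols 373–423, rows 235–358, centred between the fingers (cols 222–580). I'll descend with a small x correction and grip.

```bash
python3 - <<'E'
from h import *
m=r.camera_model("wrist");T=np.load("w4.npy");t=tool(r.observe())
p=ray(m,(159+398/4-.4,137+297/4-.4),87,T);print(p,t[:3,:3].T@(p-t[:3,3]))
E
python3 -m handwheel '{"linear":[[0.2,0,3],[0,0,3],[0,0,1.6],[0,0,1.0],[0,0,0],[0,0,0]],"turn":[0,0,0,0,0,0],"gripper":[120,120,120,120,120,120]}'
```

```text
[ 513.34626602 -184.96957368   87.        ] [ 3.04773258 -0.32127336 51.86287941]
time_s: 8.5
tool_pos: [512.6, -186.0, 53.3]
tool_rot: [0.0, 0.995, 0.096, 0.001]
ft_force: [-0.1, 0.2, 0.7]
finger_gap: 0.533
gripper_force: 0.0
```

```bash
python3 -m handwheel '{"linear":[[0,0,0],[0,0,0],[0,0,0],[0,0,0],[0,0,0],[0,0,0],[0,0,0],[0,0,0]],"turn":[0,0,0,0,0,0,0,0],"gripper":[255,255,255,255,255,255,255,255]}' 80
python3 -m handwheel '{"linear":[[0,0,-1],[0,0,-2],[0,0,-3],[0,0,-4],[0,0,-3],[0,0,0]],"turn":[0,0,0,0,0,0],"gripper":[255,255,255,255,255,255]}'
python3 - <<'E'
from h import *
o=r.observe();t=tool(o);print(t.round(3),o["finger_gap"],o["gripper_force"])
# above groove, shaft point: bore to (553,105.8); clip 0.9mm ahead of tool in x
d=np.array([552.2,105.8,180])-t[:3,3];print((t[:3,:3].T@d).round(1))
E
```

```text
time_s: 9.3
tool_pos: [512.4, -185.9, 53.0]
tool_rot: [0.0, 0.995, 0.096, 0.0]
ft_force: [-1.9, 1.9, 9.3]
finger_gap: 0.093
gripper_force: 78.0
time_s: 9.9
tool_pos: [513.7, -186.5, 186.8]
tool_rot: [0.001, 0.995, 0.096, 0.003]
ft_force: [0.1, -1.0, -1.8]
finger_gap: 0.091
gripper_force: 77.9
[[ 9.82000e-01  1.90000e-01  6.00000e-03  5.13680e+02]
 [ 1.90000e-01 -9.82000e-01 -2.00000e-03 -1.86510e+02]
 [ 6.00000e-03  3.00000e-03 -1.00000e+00  1.86815e+02]
 [ 0.00000e+00  0.00000e+00  0.00000e+00  1.00000e+00]] 0.09142368576378555 77.88958668708801
[  93.4 -279.6    6.5]
```

```bash
python3 -m handwheel '{"linear":[[1.3,-3.8,0],[1.3,-3.8,0],[1.3,-3.8,0],[1.3,-3.8,0],[1.3,-3.8,0],[1.3,-3.8,0],[1.3,-3.8,0],[0,0,0]],"turn":[0,0,0,0,0,0,0,3],"gripper":[255,255,255,255,255,255,255,255]}'
python3 -m handwheel '{"linear":[[0,0,0],[0,0,0],[0,0,0]],"turn":[0,0,0],"gripper":[255,255,255]}'
python3 - <<'E'
from h import *
o=r.observe();t=tool(o);print(t.round(3),o["ft_force"])
d=np.array([552.2,105.8,121])-t[:3,3];print((t[:3,:3].T@d).round(1))
a=r.snapshot("wrist");m=r.camera_model("wrist");T=wT(m,o);np.save("w5.npy",T)
x0,y0=[int(v) for v in proj(m,[552,105,90],T)];x0-=100;y0-=75;print(x0,y0)
cv2.imwrite("pics/j.png",cv2.resize(a[y0:y0+150,x0:x0+200],None,fx=4,fy=4,interpolation=cv2.INTER_CUBIC))
E
```

```text
time_s: 10.7
tool_pos: [550.3, 98.6, 182.2]
tool_rot: [-0.001, 0.997, 0.073, 0.0]
ft_force: [-0.2, -1.1, -2.1]
finger_gap: 0.095
gripper_force: 78.0
time_s: 11.0
tool_pos: [550.5, 91.5, 182.3]
tool_rot: [0.0, 0.998, 0.07, -0.0]
ft_force: [-0.3, -0.0, -0.6]
finger_gap: 0.091
gripper_force: 78.1
[[ 9.90000e-01  1.39000e-01 -0.00000e+00  5.50535e+02]
 [ 1.39000e-01 -9.90000e-01 -0.00000e+00  9.14810e+01]
 [-0.00000e+00  0.00000e+00 -1.00000e+00  1.82332e+02]
 [ 0.00000e+00  0.00000e+00  0.00000e+00  1.00000e+00]] [-0.32344669 -0.04249879 -0.6259758 ]
[  3.6 -14.   61.3]
141 116
```

View pics/j.png

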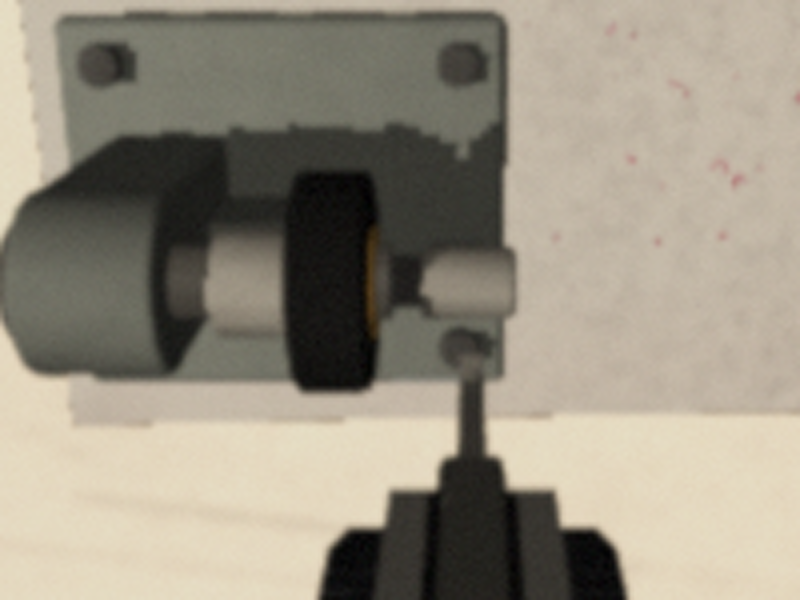

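The wheel is seated on the collar (col ~287), the groove is at cols ~388–425 with the axis at row ~283, and the clip is held upright with its blade at col ~473. Computing the target.

```bash
python3 - <<'E'
from h import *
m=r.camera_model("wrist");T=np.load("w5.npy");t=tool(r.observe())
for c,z in((407,80.5),(407,75),(407,83)):
  p=ray(m,(141+c/4-.4,116+283/4-.4),z,T);print(p.round(1),(t[:3,:3].T@(p-t[:3,3])).round(1))
# clip consistency: blade seen at col 471 row 420, front edge at clip x+12
print((np.array([proj(m,t[:3,3]+t[:3,:3]@np.array([12.9,0,dz]),T) for dz in(6,20,46)])-[141,116])*4)
E
```

```text
[553.6 105.2  80.5] [  5.  -13.1 101.8]
[551.9 105.2  75. ] [  3.2 -13.4 107.3]
[554.4 105.1  83. ] [  5.8 -12.9  99.3]
[[466.67812648 441.93674147]
 [466.90849225 400.45473415]
 [467.25551238 337.96675233]]
```

```bash
python3 -m handwheel '{"linear":[[0.3,-0.72,0],[0,-0.72,0],[0,0,2],[0,0,2],[0,0,1.3],[0,0,0.3],[0,0,0],[0,0,0]],"turn":[0,0,0,0,0,0,0,0],"gripper":[255,255,255,255,255,255,255,255]}'
python3 -m handwheel '{"linear":[[0,0,0.1],[0,0,0.1],[0,0,0.1],[0,0,0]],"turn":[0,0,0,0],"gripper":[255,255,255,255]}'
python3 -m handwheel '{"linear":[[0,0,0.1],[0,0,0.1],[0,0,0]],"turn":[0,0,0],"gripper":[255,255,255]}'
```

```text
time_s: 11.85
tool_pos: [551.9, 107.4, 127.0]
tool_rot: [-0.0, 0.998, 0.07, 0.0]
ft_force: [0.9, 0.2, -0.6]
finger_gap: 0.094
gripper_force: 78.1
time_s: 12.25
tool_pos: [551.5, 107.0, 123.3]
tool_rot: [0.0, 0.998, 0.07, -0.0]
ft_force: [0.2, -0.6, -1.9]
finger_gap: 0.091
gripper_force: 78.1
time_s: 12.55
tool_pos: [551.6, 107.1, 121.2]
tool_rot: [0.0, 0.998, 0.07, -0.0]
ft_force: [0.1, -2.6, -1.1]
finger_gap: 0.096
gripper_force: 78.1
```

```bash
python3 -m handwheel '{"linear":[[0,0.1,0],[0,0,0],[0,0,0]],"turn":[0,0,0],"gripper":[255,255,255]}'
python3 -m handwheel '{"linear":[[0,0,0.1],[0,0,0.1],[0,0,0]],"turn":[0,0,0],"gripper":[255,255,255]}'
python3 -m handwheel '{"linear":[[0,0,0.1],[0,0,0]],"turn":[0,0],"gripper":[255,255]}'
```

```text
time_s: 12.85
tool_pos: [551.6, 106.3, 121.3]
tool_rot: [-0.0, 0.998, 0.07, -0.0]
ft_force: [-0.9, 0.0, -0.8]
finger_gap: 0.092
gripper_force: 78.1
time_s: 13.15
tool_pos: [551.8, 106.3, 119.2]
tool_rot: [-0.0, 0.998, 0.07, 0.0]
ft_force: [0.6, -0.2, -0.7]
finger_gap: 0.093
gripper_force: 78.2
time_s: 13.35
tool_pos: [552.0, 106.4, 118.4]
tool_rot: [-0.0, 0.998, 0.07, 0.0]
ft_force: [2.3, -0.2, -0.5]
finger_gap: 0.095
gripper_force: 78.3
```

The clip is already below the beside-groove stop height with no load, so it is in the groove. I'll press it in now.

```bash
python3 -m handwheel '{"linear":[[0,0,0.1],[0,0,0.1],[0,0,0]],"turn":[0,0,0],"gripper":[255,255,255]}'
python3 -m handwheel '{"linear":[[0,0,0.1],[0,0,0]],"turn":[0,0],"gripper":[255,255]}'
```

```text
time_s: 13.65
tool_pos: [551.9, 106.3, 116.3]
tool_rot: [-0.0, 0.998, 0.07, 0.0]
ft_force: [3.9, -0.1, 1.0]
finger_gap: 0.089
gripper_force: 78.6
time_s: 13.85
tool_pos: [551.8, 106.3, 115.2]
tool_rot: [-0.0, 0.998, 0.07, 0.0]
ft_force: [3.2, 0.2, 0.7]
finger_gap: 0.092
gripper_force: 78.5
```

```bash
python3 -m handwheel '{"linear":[[0.07,0,0],[0,0,0.1],[0,0,0]],"turn":[0,0,0],"gripper":[255,255,255]}'
python3 -m handwheel '{"linear":[[0,0,0.1],[0,0,0]],"turn":[0,0],"gripper":[255,255]}'
python3 -m handwheel '{"linear":[[0,0,0.1],[0,0,0]],"turn":[0,0],"gripper":[255,255]}'
```

```text
time_s: 14.15
tool_pos: [552.2, 106.3, 114.1]
tool_rot: [0.0, 0.998, 0.07, -0.0]
ft_force: [2.3, 1.1, 0.4]
finger_gap: 0.091
gripper_force: 78.6
time_s: 14.35
tool_pos: [552.2, 106.3, 113.1]
tool_rot: [0.0, 0.998, 0.07, -0.0]
ft_force: [3.2, 0.9, -0.5]
finger_gap: 0.094
gripper_force: 78.5
time_s: 14.55
tool_pos: [552.2, 106.3, 112.0]
tool_rot: [0.0, 0.998, 0.07, -0.0]
ft_force: [2.1, 0.6, -3.8]
finger_gap: 0.093
gripper_force: 78.0
```

```bash
python3 -m handwheel '{"linear":[[0.04,0,0.1],[0,0,0]],"turn":[0,0],"gripper":[255,255]}'
python3 -m handwheel '{"linear":[[0,0,0.1],[0,0,0]],"turn":[0,0],"gripper":[255,255]}'
python3 -m handwheel '{"linear":[[0,0,0.05],[0,0,0]],"turn":[0,0],"gripper":[255,255]}'
```

```text
time_s: 14.75
tool_pos: [552.4, 106.3, 110.9]
tool_rot: [0.0, 0.998, 0.07, -0.001]
ft_force: [0.2, 0.3, -5.4]
finger_gap: 0.098
gripper_force: 78.0
time_s: 14.95
tool_pos: [552.5, 106.3, 110.1]
tool_rot: [0.0, 0.998, 0.07, -0.0]
ft_force: [-0.6, -1.0, -1.4]
finger_gap: 0.093
gripper_force: 78.1
time_s: 15.15
tool_pos: [552.6, 106.4, 109.9]
tool_rot: [0.0, 0.998, 0.07, -0.0]
ft_force: [-1.7, -0.5, 1.7]
finger_gap: 0.094
gripper_force: 78.8
```

```bash
python3 -m handwheel '{"linear":[[0,0,0.05],[0,0,0]],"turn":[0,0],"gripper":[255,255]}'
python3 -m handwheel '{"linear":[[0,0,0.05],[0,0,0]],"turn":[0,0],"gripper":[255,255]}'
python3 -m handwheel '{"linear":[[0,0,0.05],[0,0,0]],"turn":[0,0],"gripper":[255,255]}'
```

```text
time_s: 15.35
tool_pos: [552.8, 106.4, 109.7]
tool_rot: [0.0, 0.998, 0.07, 0.0]
ft_force: [-4.7, -0.9, 9.1]
finger_gap: 0.093
gripper_force: 80.0
time_s: 15.55
tool_pos: [552.9, 106.4, 109.6]
tool_rot: [0.0, 0.998, 0.07, 0.0]
ft_force: [-5.4, -1.4, 14.9]
finger_gap: 0.091
gripper_force: 81.1
time_s: 15.75
tool_pos: [552.9, 106.4, 109.4]
tool_rot: [-0.0, 0.998, 0.07, 0.0]
ft_force: [-8.2, -1.5, 23.4]
finger_gap: 0.092
gripper_force: 82.3
```

The clip is solidly seated: z is stiff at the expected height. I'll relieve the load, release, retreat and verify.

```bash
python3 -m handwheel '{"linear":[[0,0,-0.15],[0,0,0]],"turn":[0,0],"gripper":[255,255]}'
python3 -m handwheel '{"linear":[[0,0,0],[0,0,0],[0,0,0],[0,0,-1],[0,0,-2],[0,0,-3],[0,0,-4],[0,0,0]],"turn":[0,0,0,0,0,0,0,0],"gripper":[150,150,150,150,150,150,150,150]}'
python3 -m handwheel '{"linear":[[0,2,-3],[0,3,0],[0,3,0],[0,0,0],[0,0,0]],"turn":[0,0,0,0,0],"gripper":[150,150,150,150,150]}'
python3 - <<'E'
from h import *
o=r.observe();a=r.snapshot("wrist");m=r.camera_model("wrist");T=wT(m,o);np.save("w6.npy",T)
for n in("clip_grip","wheel"):print(n,[(np.round(d["centre"],1).tolist(),round(d["score"],2)) for d in r.spot_in("wrist",n)[:2]])
x0,y0=[int(v) for v in proj(m,[552,105,90],T)];x0=max(0,x0-100);y0=max(0,y0-75);print(x0,y0)
cv2.imwrite("pics/k.png",cv2.resize(a[y0:y0+150,x0:x0+200],None,fx=4,fy=4,interpolation=cv2.INTER_CUBIC))
for z in(143,130):print([(c,(4*(proj(m,[553+dx*.99,106+dx*.139,z],T)-[x0,y0])).round()) for c,dx in(("back",-12),("front",12))])
E
```

```text
time_s: 15.95
tool_pos: [552.7, 106.4, 109.9]
tool_rot: [0.0, 0.998, 0.07, -0.0]
ft_force: [-0.3, -0.3, -0.3]
finger_gap: 0.093
gripper_force: 78.3
time_s: 16.75
tool_pos: [554.9, 107.0, 215.1]
tool_rot: [-0.001, 0.998, 0.07, 0.004]
ft_force: [0.7, 0.1, -0.5]
finger_gap: 0.411
gripper_force: 0.0
time_s: 17.25
tool_pos: [563.9, 26.8, 240.1]
tool_rot: [-0.0, 0.998, 0.069, 0.0]
ft_force: [-0.7, 0.4, -0.1]
finger_gap: 0.414
gripper_force: 0.0
clip_grip [([555.7, 101.8, 131.5], 0.96)]
wheel [([561.9, 122.6, 91.1], 0.69)]
78 102
[('back', array([340., 421.])), ('front', array([328., 312.]))]
[('back', array([357., 400.])), ('front', array([347., 294.]))]
```

View pics/k.png

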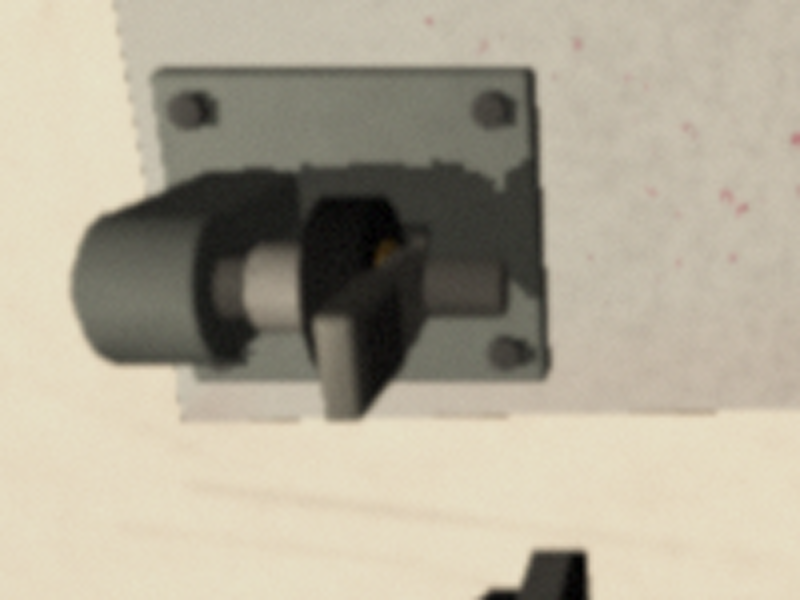

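The clip stands upright and square in the groove. Its top is at rows 315–418, col ~337, against a predicted rows 312–421, col ~334 for the seated height. The wheel is against the collar and the hand is clear.

```bash
python3 -c "
from plant import r
print(r.job_done())"
```

```text
the job is handed in; nothing more can be done
None
```

I pushed the wheel home against the collar, snapped the clip into the groove and let go of it; the last picture shows both in place and the hand clear. The highest force I read was about 23 N, and I handed the job in at about 17 s; no verdict came back.

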